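Set a key under the spindle and hold the feed lever

TASK

On the key-cutting machine, slide the vice that holds the key blank along its slideway, without lifting it, until it is centred on the middle station line, under the spindle, and let go of it. Then press the spring-loaded feed lever down 30 degrees from its rest, so that the spindle tip hovers just over the key without ever touching it, and keep it there: finish while still holding the lever down. Leave the empty vice and everything else where it is.

Things in the scene. Friction and masses are not known exactly. Their poses are not given: they have to be found in the camera images.
- machine: fixed teal key-cutting machine. Base 280 (x) x 400 mm (y), steel deck 30 mm above the table, own x -155 to +125; 7 mm high ribs form a 30 mm groove along y at x=-115. Column x 50 to 120, head x -25 to 120, both y +-40; head 127 to 213 mm above table. Black lines on the deck mark stations at y -130, 0, +130. Origin: on the table under the spindle; x away from robot, y left, z up
- centre_mark (a point): the point on the deck surface straight under the spindle axis: the middle station, where the centre of the vice's body belongs (within 8 mm); 30 mm above the machine's origin
- key_vice: loose steel vice, 62 (x) x 75 (y) x 45 mm high, 0.55 to 0.95 kg, on the oiled deck (slides with 2 to 5 N) at the left or right station. A brass key lies along y in its jaws, top 47 mm above the deck, its bow ending 58 mm from the centre at +y. An arm leads forward to a shoe, 90 (y) x 28 x 20 high, in the groove (1 mm play), with a post. Origin: centre of its underside; x away from the post
- vice_post (a point): on the axis of the key vice's upright round black handle post (24 mm diameter, standing on the shoe, 20 to 80 mm above the deck, 115 mm in front of the body's centre). The point is 50 mm above the deck: a good height to grip from above, fingers closing along the slideway; the gripper then clears head and lever
- key_middle (a point): the middle of the key blank's upper face, straight over the centre of the vice's body, 47 mm above the deck
- empty_vice: bystander: the same vice with arm and post but with no key, a bare slot between its jaws; it stands near the other outer station, across from the key vice, and must stay there. Origin and axes as for the key vice
- feed_lever (a joint): angle of the feed lever on the machine's right (-y) side, rad: 0 at rest (up), growing as its end is pressed down, to 0.9 at its stop; wanted 0.52 (30 degrees). A spring always lifts it back: at the grip it takes about 6 N down to start, about 9 N at 0.52. At 0.77 the spindle tip would touch the key
- lever_grip (a point): centre of the lever's grip: a black round bar, 22 mm diameter, 70 mm long, along machine x, at the lever's free end, 160 mm from the hinge axis. At rest the lever points to machine -y, 35 degrees above level (grip 257 mm above the table); pressed 30 degrees it is 5 degrees above level (179 mm), having come down 78 mm and moved 28 mm outward (-y)
- lever_hinge (a point): on the lever's hinge axis, which lies along machine x, 165 mm above the table; at machine x = 40 mm, y = -56 mm
- spindle_tip (a point): the tip of the spindle, 94 mm above the table at rest (17 mm over the key's top when the key is under it); it sinks 22 mm per rad of the lever, so it is about 5.5 mm over the key at 30 degrees
- oil_bottle: bystander: small clear bottle, 28 mm diameter, 75 mm high, on the deck's far left part behind the slideway; origin under its centre
- caliper: bystander: caliper lying flat on the table in front of the machine, 220 mm long along its y, 12 mm high; origin under the middle of its beam
- brush: bystander: hand brush lying on the table left of the machine; origin under its middle
- screwdriver: bystander: screwdriver lying on the table right of the machine; origin under its middle
- cup: bystander: grey cup, 72 mm across, 80 mm high, on the table left of the machine; origin under its centre
- remote: bystander: small grey remote control, 40 x 60 x 18 mm, on the table right of the machine; origin under its centre
Mind the look-alikes: they are no part of the job. Leave any green or orange look-alike of the key_vice alone.

How it is judged:
On the way, in this order (a step that is already met when the one before it is completed fails the run):
1. the key vice has been slid to the middle station under the spindle and let go of, the feed lever still up (horizontal distance between key_middle and centre_mark below 0.008 m and height (world z) of key_vice below 0.034 m and angle between key_vice's own z axis and vertical below 0.06 rad and value of joint feed_lever below 0.1 rad and contact force between the fingers and key_vice below 0.5 N), for 0.2 s.
2. the feed lever is held down about 30 degrees (value of joint feed_lever between 0.42 and 0.63 rad), for 0.3 s.
At the end, for the whole second after the job is handed in: The key vice stands flat on the deck, not held, its centre within 8 mm of the middle station; the feed lever is steady at 30 degrees (0.42 to 0.63 rad), held down by the robot with more than 2 N, through the last second (all of step 2 and horizontal distance between key_middle and centre_mark below 0.008 m and height (world z) of key_vice below 0.034 m and angle between key_vice's own z axis and vertical below 0.06 rad and velocity of joint feed_lever between -0.1 and 0.1 rad/s and linear speed of key_vice below 0.02 m/s and contact force between any of the fingers, the arm and feed_lever above 2 N and contact force between the fingers and key_vice below 0.5 N); the arm keeps its last pose, push and grip.
It fails at once if the key vice is lifted or tipped off the deck (height (world z) of key_vice above 0.038 m or angle between key_vice's own z axis and vertical above 0.15 rad).
It fails at once if the lever is pressed so far that the spindle tip reaches the key (value of joint feed_lever above 0.75 rad).
It fails at once if the empty vice is knocked away (distance of empty_vice from where it was at the start of the episode above 0.012 m).
It fails at once if one of the other things on the bench is knocked away (more than 30 mm) (distance of any of oil_bottle, caliper, brush, screwdriver, cup, remote from where it was at the start of the episode above 0.03 m).
It also fails if it takes over 64 s, if anything falls off the work surface, if the arm or the gripper's body presses on something with over 40 N, if the wrist force passes 120 N, or if a joint passes its speed limit or range.

ROBOT

A 7-joint arm with a two-finger parallel gripper is mounted at the origin on the work surface. World frame = base frame: x ahead of the robot, y to its left, z up, the work surface at z = 0. Lengths are in m, angles in rad, forces in N, time in s.
With the tool pointing down it reaches from about 0.4 to 0.875 m from the base axis. Payload 19.3 kg.
Tool frame: the origin (TCP) lies at the very end of the fingers, on their centre line; the grasp point (between the pads) lies 19 mm behind it; z points along the fingers, y is the line along which they close (so a half turn about z gives the same grasp; the last joint's range is limited). The gripper opens to 85 mm and grips with 20 to 120 N. Pads are 22 mm wide; open, the fingers measure 114 mm over their backs; the gripper's body (76 mm by 85 mm) begins 54 mm behind the grasp point. The pads swing forward as they close: fully open they stand 13 mm farther back than shut.
Start: joints at [-1.349, 0.521, -0.036, 1.599, 0.021, 1.021, -0.113], TCP at [0.18, 0.599, 0.231] pointing down, gripper open.
Joint ranges: [-2.91, 2.91], [-0.3, 2.13], [-1.5, 1.42], [0.17, 2.43], [-1.26, 4.41], [0.16, 1.93], [-2.52, 2.52]. Speed limits (rad/s): [1.89, 1.89, 2.39, 2.39, 3.01, 3.01, 3.01].

INTERFACE

Orientations are given as [roll, pitch, yaw] about the fixed x, y, z axes, in that order (R = Rz(yaw) Ry(pitch) Rx(roll)).
In Python, from workcell import observe, grab_frame, job_done gives the robot as it stands.
- The arm moves only by the tool move_arm, never from a script. Its argument "plan" is a list that holds one entry, the list of rows, each a list of 7 numbers: the shift along the tool's x, y, z each as a share of 0.02 m, from -1 to 1, then the turn, a rotation vector about the tool's x, y, z each as a share of 6 degrees, from -1 to 1, then the opening, from -1 (shut) to 1 (fully open). A call has exactly 10 rows; each row shifts and turns the commanded pose from where the row before left it, along the tool's axes as they then stand; what a row does not reach is not made up. A row lasts 1/10 s, in which the tool goes at most 50 mm and 8.59 degrees, less where a joint would pass 70% of its speed; a pose out of reach is approached as far as the arm can. A call with a number of a shift or a turn outside -1 to 1 is refused whole. A call with a gripper value outside its range is refused whole. The fingers move at their own pace and stop on an object; "grip_force" is the grip in N (left out, the last holds). Time passes only in rows, so rows that do not move let the fingers close, or fill a call up. It gives the time, the measured TCP pose, the force, the opening and the grip force at its end, in the units of the state.
- observe(): the state, without advancing time (a new reading comes with each control period).
- grab_frame(name): name is "scene" or "top"; returns a dict with "color" (400x640x3 uint8, red, green, blue), "intrinsics" (3x3 intrinsics, pixels), "k1" (the pictures are not rectified: a ray, as slopes to the right and down, at radius r is drawn at 1 + k1 r^2 times it, then the intrinsics apply), "position" and "orientation" of the camera in the world. Camera axes: x right, y down, z forward; pixel columns grow to the right and rows downward; lengths in m; the calibration is good to about 2 mm. A picture is of the moment at which its call begins. There is no depth.
- job_done(): hands the job in; it is judged then, once.
The state is a dict: "clock": time; "qpos": joint angles; "qd": joint speeds; "joint_efforts": joint torques, N m; "position": TCP position; "tool_rot": TCP orientation; "force": force on the tool from outside, world axes, zero at the start; "moment": the same for the moment, N m; "grip_width": finger opening in m; "finger_force": force on a finger pad.
Only numpy, scipy, OpenCV 4.12 (cv2) and the standard library are available. Lean on these libraries where they do the work, as an engineer would, in place of code of your own. Each camera call takes 0.05 s, during which the arm holds its last target. There are 200 camera calls.

## Working session

There is one attempt and no reset: what is moved stays moved. The work goes in short steps, Python scripts to look and compute and a tool call to move; the robot and the scene stay as the last step left them, time stands still between calls to the robot, and variables do not carry over. Pictures are saved under pics/ and viewed, at most 10 in all, crops included, and the job is handed in when it is done.

Besides the shell and the picture viewer there is one more tool, called after "Request:" by a JSON object that holds its "op" and its "data", one argument or row to a line. move_arm: Moves the arm, as the interface text tells. Shift numbers are shares of 0.02 m and turn numbers shares of 6 degrees, none past 1 either way. Its arguments: {"type":"object","properties":{"plan":{"type":"array"},"grip_force":{"type":"number"}},"required":["plan"]}

```bash
mkdir -p pics; cat > h.py <<'E'
import numpy as np,cv2
from workcell import observe,grab_frame,job_done
def R(o):
    o=np.array(o,float)
    if o.shape==(3,3): return o
    r,p,y=o
    from scipy.spatial.transform import Rotation as S
    return S.from_euler('xyz',[r,p,y]).as_matrix() if o.size==3 else S.from_quat(o).as_matrix()
def ray(f,u,v):
    K=np.array(f['intrinsics']);d=np.array([(u-K[0,2])/K[0,0],(v-K[1,2])/K[1,1]])
    s=d.copy()
    for _ in range(20): s=d/(1+f['k1']*(s@s))
    return np.array(f['position']),R(f['orientation'])@np.array([s[0],s[1],1])
def plane(f,u,v,z):
    p,d=ray(f,u,v);return p+d*(z-p[2])/d[2]
def proj(f,P):
    c=R(f['orientation']).T@(np.array(P)-np.array(f['position']));s=c[:2]/c[2];s=s*(1+f['k1']*(s@s))
    K=np.array(f['intrinsics']);return K[0,0]*s[0]+K[0,2],K[1,1]*s[1]+K[1,2]
def get(n,tag):
    f=grab_frame(n);cv2.imwrite(f'pics/{tag}.png',f['color'][:,:,::-1]);
    import pickle;pickle.dump(f,open(f'pics/{tag}.pkl','wb'));return f
def load(tag):
    import pickle;return pickle.load(open(f'pics/{tag}.pkl','rb'))
E
python3 - <<'E'
from h import *
for n in('scene','top'):
    f=get(n,n+'0');print(n,f['position'],f['orientation'],f['intrinsics'],f['k1'])
print(observe())
E
```

```text
scene [ 1.1721894  -0.24636123  1.39778875] [-2.60505108 -0.00316565  1.27452271] [[497.6452455    0.         319.23223698]
 [  0.         497.6452455  194.01892326]
 [  0.           0.           1.        ]] -0.06717991024766404
top [ 0.33239998 -0.04743925  1.42276032] [-3.01559735  0.01610159 -1.5824675 ] [[392.48639737   0.         326.50121805]
 [  0.         392.48639737 193.13083111]
 [  0.           0.           1.        ]] -0.05465518149624386
{'clock': 0.1, 'qpos': array([-1.34921832,  0.52193894, -0.03630903,  1.59995164,  0.02118457,
        1.0211107 , -0.11281445]), 'qd': array([ 0.00137072, -0.00096337, -0.00105509, -0.00145531,  0.00092118,
       -0.00128082,  0.00151104]), 'joint_efforts': array([ 4.47981249e-03, -9.28492355e+01,  1.98408812e+00, -3.70540988e+01,
        1.81029219e-02,  5.34749881e-03, -5.42759062e-05]), 'position': array([0.17973568, 0.59827801, 0.2307929 ]), 'tool_rot': array([-3.14057072e+00,  6.83173700e-05,  2.84976524e+00]), 'force': array([-0.04166356, -0.00056709, -0.12839861]), 'moment': array([0.0471729 , 0.03410283, 0.00798341]), 'finger_force': 0.0, 'grip_width': 0.08550112034014623}
```

View pics/scene0.png

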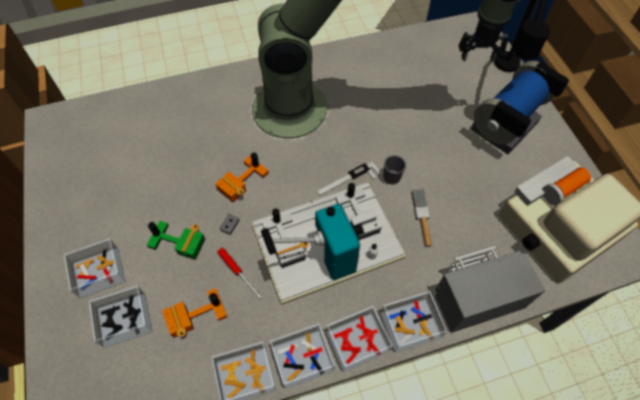

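View pics/top0.png

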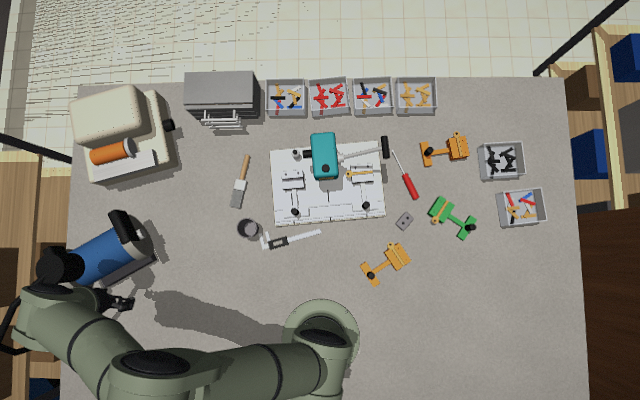

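The top view shows the machine around (325,180). The key vice with its brass key (361,175) and post (366,206) is at the right (-y) station, and the empty vice is at the left, post (295,212). The lever grip is at (385,147). I'll enlarge both views.

```bash
python3 - <<'E'
import cv2
a=cv2.imread('pics/top0.png')[120:235,260:410];b=cv2.imread('pics/scene0.png')[170:310,240:415]
cv2.imwrite('pics/topc.png',cv2.resize(a,None,fx=5,fy=5,interpolation=cv2.INTER_CUBIC))
cv2.imwrite('pics/scenec.png',cv2.resize(b,None,fx=4,fy=4,interpolation=cv2.INTER_CUBIC))
E
```

```text
(no output)
```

View pics/topc.png

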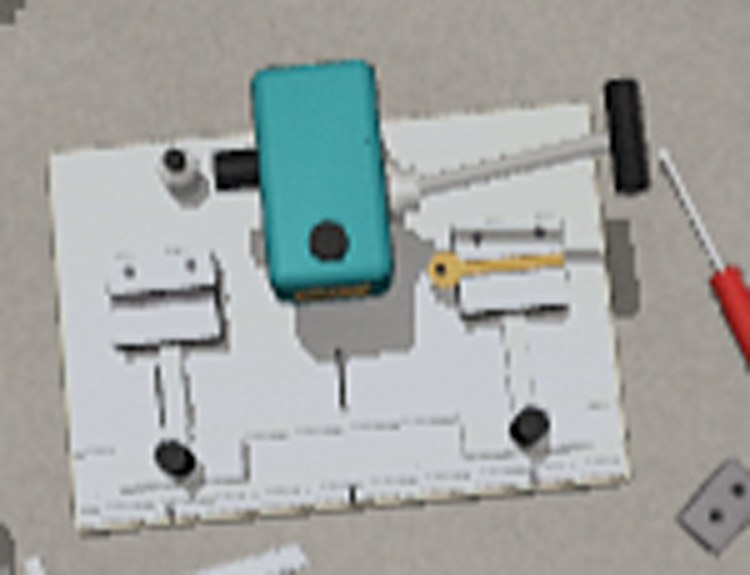

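View pics/scenec.png

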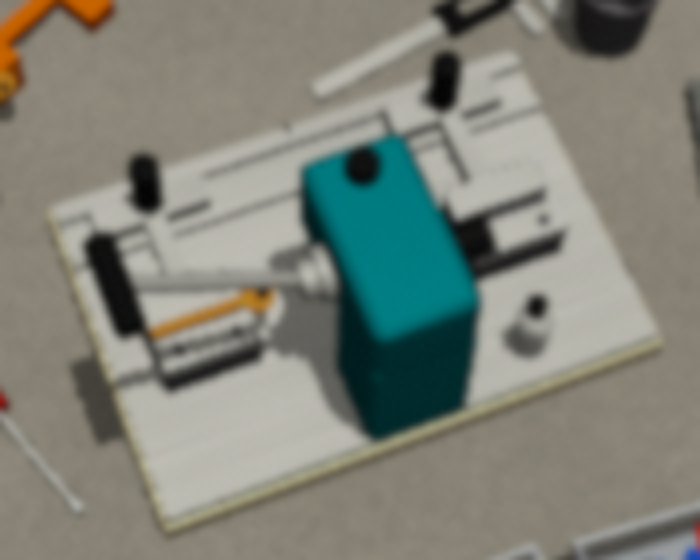

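The crops show the deck corners clearly in both views. The key vice's post top is at topc (530,423), its key runs from (440,268) to (563,258), the station mark in front is at (352,493), and the lever grip is at (627,136).

```bash
cat > m.py <<'E'
from h import *
from scipy.optimize import least_squares
t=load('top0');s=load('scene0')
T=lambda a:(260+(a[0]-2)/5,120+(a[1]-2)/5)
S=lambda a:(240+(a[0]-1.5)/4,170+(a[1]-1.5)/4)
own=np.array([[125,200],[125,-200],[-155,-200],[-155,200]])/1000
for nm,f,px in(('top',t,[T(p) for p in[(50,155),(588,104),(629,477),(77,524)]]),('scene',s,[S(p) for p in[(658,338),(165,519),(52,211),(519,55)]])):
    P=np.array([plane(f,*p,.03)[:2] for p in px])
    def res(q): 
        c,n=np.cos(q[2]),np.sin(q[2]);return (own@np.array([[c,n],[-n,c]])+q[:2]-P).ravel()
    r=least_squares(res,[.5,0,0]);print(nm,r.x,np.degrees(r.x[2]),np.round(r.fun*1000,1))
print('mark',plane(t,*T((352,493)),.03))
def tri(a,b):
    p,d=ray(t,*a);q,e=ray(s,*b);M=np.c_[d,-e];k=np.linalg.lstsq(M,q-p,rcond=None)[0]
    A,B=p+k[0]*d,q+k[1]*e;return (A+B)/2,np.linalg.norm(A-B)
print('posttop',tri(T((531,418)),S((145,161))),plane(t,*T((531,418)),.11),plane(s,*S((145,161)),.11))
print('postE',plane(t,*T((175,452)),.11),plane(s,*S((448,60)),.11))
print('grip',tri(T((627,136)),S((113,284))))
print('key bow/end',plane(t,*T((432,269)),.077),plane(t,*T((564,258)),.077))
E
python3 m.py
```

```text
top [ 0.56386008 -0.02718081  0.07724873] 4.4260260328541055 [ 5.   3.5  4.  -3.1 -3.2 -3.4 -5.7  3. ]
scene [ 0.56608366 -0.02471157  0.07107788] 4.07246264294333 [ 7.2  6.3  7.3 -4.1 -7.6 -3.3 -6.9  1.2]
mark [ 0.41924396 -0.03844322  0.03      ]
posttop (array([ 0.46200605, -0.15850536,  0.12128442]), np.float64(0.0006623794302376895)) [ 0.46305526 -0.15979463  0.11      ] [ 0.45581573 -0.15740549  0.11      ]
postE [0.4432866  0.07960341 0.11      ] [0.43763527 0.08531814 0.11      ]
grip (array([ 0.61909067, -0.20932027,  0.2597243 ]), np.float64(0.00020155172343578695))
key bow/end [ 0.57134256 -0.09636536  0.077     ] [ 0.57781367 -0.18829276  0.077     ]
```

Request:
{"op": "move_arm", "data": {
  "plan": [
    [[-0.91,-0.5,0,0,0,0,1],[-0.91,-0.5,0,0,0,0,1],[-0.91,-0.5,0,0,0,0,1],[-0.91,-0.5,0,0,0,0,1],[-0.91,-0.5,0,0,0,0,1],[-0.91,-0.5,0,0,0,0,1],[-0.91,-0.5,0,0,0,0,1],[-0.91,-0.5,0,0,0,0,1],[-0.91,-0.5,0,0,0,0,1],[-0.91,-0.5,0,0,0,0,1]]
  ]
}}

```text
clock: 1.1
position: [0.3262, 0.449, 0.2312]
tool_rot: [-3.141, 0.0, 2.849]
force: [-0.1, 0.6, -0.9]
grip_width: 0.0855
finger_force: 0.0
```

Request:
{"op": "move_arm", "data": {
  "plan": [
    [[-0.91,-0.5,0,0,0,0,1],[-0.91,-0.5,0,0,0,0,1],[-0.91,-0.5,0,0,0,0,1],[-0.91,-0.5,0,0,0,0,1],[-0.91,-0.5,0,0,0,0,1],[-0.91,-0.5,0,0,0,0,1],[-0.91,-0.5,0,0,0,0,1],[-0.91,-0.5,0,0,0,0,1],[-0.91,-0.5,0,0,0,0,1],[-0.91,-0.5,0,0,0,0,1]]
  ]
}}

```text
clock: 2.1
position: [0.4715, 0.3008, 0.2312]
tool_rot: [-3.141, -0.0, 2.849]
force: [0.1, -0.5, 0.2]
grip_width: 0.0855
finger_force: 0.0
```

Request:
{"op": "move_arm", "data": {
  "plan": [
    [[0,0,0,0,0,1,1],[0,0,0,0,0,1,1],[0,0,0,0,0,1,1],[0,0,0,0,0,1,1],[0,0,0,0,0,1,1],[0,0,0,0,0,1,1],[0,0,0,0,0,1,1],[0,0,0,0,0,1,1],[0,0,0,0,0,1,1],[0,0,0,0,0,1,1]]
  ]
}}

```text
clock: 3.1
position: [0.4709, 0.3015, 0.2312]
tool_rot: [-3.141, 0.0, 1.798]
force: [0.9, 0.3, -0.4]
grip_width: 0.0855
finger_force: 0.0
```

Request:
{"op": "move_arm", "data": {
  "plan": [
    [[0,0,0,0,0,1,1],[0,0,0,0,0,1,1],[0,0,0,0,0,1,1],[0,0,0,0,0,1,1],[0,0,0,0,0,1,1],[0,0,0,0,0,1,1],[0,0,0,0,0,1,1],[0,0,0,0,0,1,1],[0,0,0,0,0,1,1],[0,0,0,0,0,1,1]]
  ]
}}

```text
clock: 4.1
position: [0.4709, 0.3015, 0.2312]
tool_rot: [-3.142, 0.0, 0.75]
force: [-1.0, -0.4, -0.5]
grip_width: 0.0859
finger_force: 0.0
```

Request:
{"op": "move_arm", "data": {
  "plan": [
    [[0,0,0,0,0,1,1],[0,0,0,0,0,1,1],[0,0,0,0,0,1,1],[0,0,0,0,0,1,1],[0,0,0,0,0,1,1],[0,0,0,0,0,1,1],[0,0,0,0,0,0.5,1],[0,0,0,0,0,0,1],[0,0,0,0,0,0,1],[0,0,0,0,0,0,1]]
  ]
}}

```text
clock: 5.1
position: [0.4709, 0.302, 0.2313]
tool_rot: [-3.142, 0.0, 0.076]
force: [-0.0, 0.8, 0.2]
grip_width: 0.0854
finger_force: 0.0
```

Request:
{"op": "move_arm", "data": {
  "plan": [
    [[-0.07,0.76,0,0,0,0,1],[-0.07,0.76,0,0,0,0,1],[-0.07,0.76,0,0,0,0,1],[-0.07,0.76,0,0,0,0,1],[-0.07,0.76,0,0,0,0,1],[-0.07,0.76,0,0,0,0,1],[-0.07,0.76,0,0,0,0,1],[-0.07,0.76,0,0,0,0,1],[-0.07,0.76,0,0,0,0,1],[-0.07,0.76,0,0,0,0,1]]
  ]
}}

```text
clock: 6.1
position: [0.4682, 0.1484, 0.2313]
tool_rot: [3.142, -0.0, 0.075]
force: [-0.1, -0.3, -0.2]
grip_width: 0.0853
finger_force: 0.0
```

Request:
{"op": "move_arm", "data": {
  "plan": [
    [[-0.07,0.76,0,0,0,0,1],[-0.07,0.76,0,0,0,0,1],[-0.07,0.76,0,0,0,0,1],[-0.07,0.76,0,0,0,0,1],[-0.07,0.76,0,0,0,0,1],[-0.07,0.76,0,0,0,0,1],[-0.07,0.76,0,0,0,0,1],[-0.07,0.76,0,0,0,0,1],[-0.07,0.76,0,0,0,0,1],[-0.07,0.76,0,0,0,0,1]]
  ]
}}

```text
clock: 7.1
position: [0.4655, -0.0043, 0.2313]
tool_rot: [3.142, -0.0, 0.075]
force: [-0.1, -0.2, 0.0]
grip_width: 0.0852
finger_force: 0.0
```

Request:
{"op": "move_arm", "data": {
  "plan": [
    [[-0.08,0.77,0,0,0,0,1],[-0.08,0.77,0,0,0,0,1],[-0.08,0.77,0,0,0,0,1],[-0.08,0.77,0,0,0,0,1],[-0.08,0.77,0,0,0,0,1],[-0.08,0.77,0,0,0,0,1],[-0.08,0.77,0,0,0,0,1],[-0.08,0.77,0,0,0,0,1],[-0.08,0.77,0,0,0,0,1],[-0.08,0.77,0,0,0,0,1]]
  ]
}}

```text
clock: 8.1
position: [0.4608, -0.159, 0.2313]
tool_rot: [3.142, 0.0, 0.075]
force: [-0.4, 0.2, 0.3]
grip_width: 0.0853
finger_force: 0.0
```

Request:
{"op": "move_arm", "data": {
  "plan": [
    [[0,0,0.9,0,0,0,1],[0,0,0.9,0,0,0,1],[0,0,0.9,0,0,0,1],[0,0,0.9,0,0,0,1],[0,0,0.9,0,0,0,1],[0,0,0.5,0,0,0,1],[0,0,0,0,0,0,1],[0,0,0,0,0,0,1],[0,0,0,0,0,0,1],[0,0,0,0,0,0,1]]
  ]
}}

```text
clock: 9.1
position: [0.4615, -0.1577, 0.1319]
tool_rot: [3.141, -0.001, 0.075]
force: [-0.3, 0.9, -0.3]
grip_width: 0.0856
finger_force: 0.0
```

```bash
python3 - <<'E'
from h import *
f=get('top','top1');g=get('scene','scene1')
a=f['color'][150:235,310:425,::-1];b=g['color'][165:265,220:340,::-1]
a=cv2.resize(a,(460,340),interpolation=cv2.INTER_CUBIC);b=cv2.resize(b,(336,280),interpolation=cv2.INTER_CUBIC)
c=np.zeros((340,796,3),np.uint8);c[:,:460]=a;c[:280,460:]=b;cv2.imwrite('pics/c1.png',c)
print(observe()['position'])
E
```

```text
[ 0.46142704 -0.15764838  0.1317085 ]
```

View pics/c1.png

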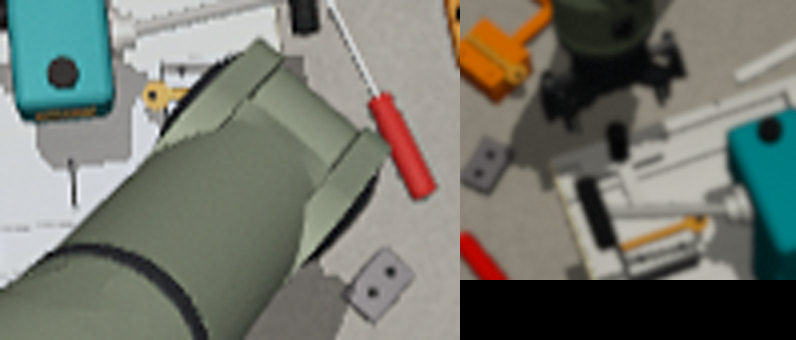

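The scene crop shows the open fingers straddling the post (620,135), so I'll descend and grip.

Request:
{"op": "move_arm", "data": {
  "plan": [
    [[0,0,0.5,0,0,0,1],[0,0,0.5,0,0,0,1],[0,0,0.5,0,0,0,1],[0,0,0.5,0,0,0,1],[0,0,0.5,0,0,0,1],[0,0,0.5,0,0,0,1],[0,0,0.3,0,0,0,1],[0,0,0,0,0,0,1],[0,0,0,0,0,0,1],[0,0,0,0,0,0,1]]
  ]
}}

```text
clock: 10.2
position: [0.4614, -0.1578, 0.0656]
tool_rot: [3.141, -0.001, 0.075]
force: [-0.0, -0.4, 0.5]
grip_width: 0.0857
finger_force: 0.0
```

Request:
{"op": "move_arm", "data": {
  "plan": [
    [[0,0,0,0,0,0,-0.3],[0,0,0,0,0,0,-0.5],[0,0,0,0,0,0,-0.7],[0,0,0,0,0,0,-1],[0,0,0,0,0,0,-1],[0,0,0,0,0,0,-1],[0,0,0,0,0,0,-1],[0,0,0,0,0,0,-1],[0,0,0,0,0,0,-1],[0,0,0,0,0,0,-1]]
  ],
  "grip_force": 20
}}

```text
clock: 11.2
position: [0.4612, -0.1578, 0.0654]
tool_rot: [3.141, -0.0, 0.075]
force: [-1.1, -0.4, 6.2]
grip_width: 0.0235
finger_force: 20.7
```

Request:
{"op": "move_arm", "data": {
  "plan": [
    [[0,-0.15,0,0,0,0,-1],[0,-0.3,0,0,0,0,-1],[0,-0.3,0,0,0,0,-1],[0,-0.3,0,0,0,0,-1],[0,-0.3,0,0,0,0,-1],[0,-0.3,0,0,0,0,-1],[0,-0.3,0,0,0,0,-1],[0,-0.3,0,0,0,0,-1],[0,-0.3,0,0,0,0,-1],[0,-0.15,0,0,0,0,-1]]
  ]
}}

```text
clock: 12.2
position: [0.4569, -0.1041, 0.0654]
tool_rot: [3.141, -0.0, 0.074]
force: [-2.6, -7.2, 5.9]
grip_width: 0.0234
finger_force: 20.9
```

Request:
{"op": "move_arm", "data": {
  "plan": [
    [[0,-0.3,0,0,0,0,-1],[0,-0.4,0,0,0,0,-1],[0,-0.4,0,0,0,0,-1],[0,-0.4,0,0,0,0,-1],[0,-0.4,0,0,0,0,-1],[0,-0.4,0,0,0,0,-1],[0,-0.4,0,0,0,0,-1],[0,-0.4,0,0,0,0,-1],[0,-0.3,0,0,0,0,-1],[0,-0.05,0,0,0,0,-1]]
  ]
}}

```text
clock: 13.2
position: [0.4514, -0.0353, 0.0654]
tool_rot: [3.141, 0.001, 0.074]
force: [-5.3, -9.0, 8.9]
grip_width: 0.0235
finger_force: 21.3
```

```bash
python3 - <<'E'
from h import *
f=get('top','top2');g=get('scene','scene2')
a=f['color'][135:235,265:390,::-1];b=g['color'][190:275,245:365,::-1]
a=cv2.resize(a,None,fx=3.2,fy=3.2,interpolation=cv2.INTER_CUBIC);b=cv2.resize(b,None,fx=3.2,fy=3.2,interpolation=cv2.INTER_CUBIC)
c=np.zeros((320,784,3),np.uint8);c[:,:400]=a;c[:272,400:]=b;cv2.imwrite('pics/c2.png',c)
print(observe()['position'],observe()['force'])
E
```

```text
[ 0.45136044 -0.0353138   0.06539991] [-5.84675552 -4.28743629 11.65796578]
```

View pics/c2.png

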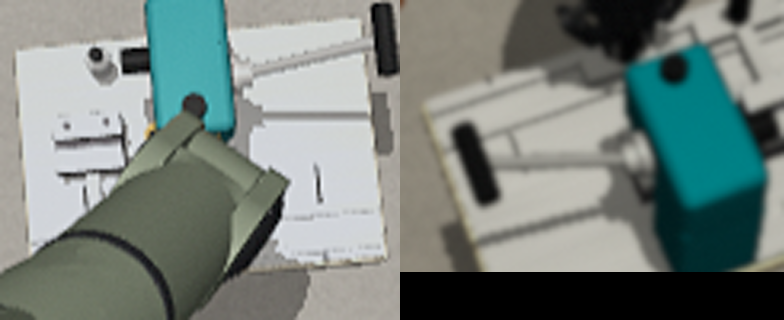

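Request:
{"op": "move_arm", "data": {
  "plan": [
    [[0,0,0,0,0,0,-0.2],[0,0,0,0,0,0,0.2],[0,0,0,0,0,0,1],[0,0,0,0,0,0,1],[0,0,0,0,0,0,1],[0,0,0,0,0,0,1],[0,0,0,0,0,0,1],[0,0,-0.3,0,0,0,1],[0,0,-0.6,0,0,0,1],[0,0,-0.9,0,0,0,1]]
  ]
}}

```text
clock: 14.3
position: [0.4517, -0.0352, 0.1021]
tool_rot: [3.141, 0.001, 0.074]
force: [0.3, -0.2, -0.3]
grip_width: 0.0853
finger_force: 0.0
```

Request:
{"op": "move_arm", "data": {
  "plan": [
    [[0,0,-0.9,0,0,0,1],[0,0,-0.9,0,0,0,1],[0,0,-0.9,0,0,0,1],[0,0,-0.9,0,0,0,1],[0,0,-0.9,0,0,0,1],[0,0,-0.9,0,0,0,1],[0,0,-0.9,0,0,0,1],[0,0.5,-0.6,0,0,0,1],[0,0.9,0,0,0,0,1],[0,0.9,0,0,0,0,1]]
  ]
}}

```text
clock: 15.3
position: [0.4554, -0.0819, 0.2401]
tool_rot: [-3.141, -0.001, 0.075]
force: [-0.1, 0.4, -0.3]
grip_width: 0.0853
finger_force: 0.0
```

Request:
{"op": "move_arm", "data": {
  "plan": [
    [[0,0.9,0,0,0,0,1],[0,0.9,0,0,0,0,1],[0,0.9,0,0,0,0,1],[0,0.9,0,0,0,0,1],[0,0.9,0,0,0,0,1],[0,0.9,0,0,0,0,1],[0,0.9,0,0,0,0,1],[0,0.9,0,0,0,0,1],[0,0,0,0,0,0,1],[0,0,0,0,0,0,1]]
  ]
}}

```text
clock: 16.3
position: [0.4657, -0.225, 0.2395]
tool_rot: [-3.142, 0.0, 0.073]
force: [0.3, 0.5, -0.4]
grip_width: 0.0854
finger_force: 0.0
```

```bash
python3 - <<'E'
from h import *
f=get('top','top3');g=get('scene','scene3')
a=f['color'][130:235,265:390,::-1];b=g['color'][180:280,245:365,::-1]
a=cv2.resize(a,None,fx=3.2,fy=3.2,interpolation=cv2.INTER_CUBIC);b=cv2.resize(b,None,fx=3.2,fy=3.2,interpolation=cv2.INTER_CUBIC)
c=np.zeros((336,784,3),np.uint8);c[:,:400]=a;c[:320,400:]=b;cv2.imwrite('pics/c3.png',c)
print(observe()['position'],observe()['qpos'])
E
```

```text
[ 0.46601338 -0.22413023  0.23942261] [-0.27207515  0.45729137  0.83310064  1.90093919 -0.40977698  0.9624028
 -0.74548696]
```

View pics/c3.png

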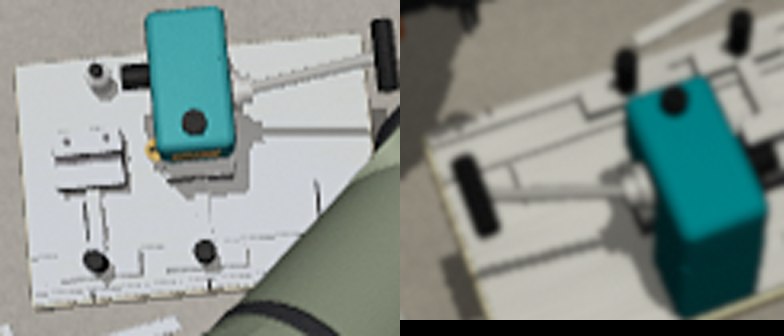

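The vice's post is now at c3 (205,247), just above the middle mark (208,290). I'll cross-check this against the station marks and the cap over the spindle.

```bash
cat >> m.py <<'E'
print('----')
yaw=.0745;o=np.array([.565,-.026]);c,n=np.cos(yaw),np.sin(yaw)
def ownc(P): d=np.array(P)[:2]-o;return np.round([d[0]*c+d[1]*n,-d[0]*n+d[1]*c],4)*1000
print('marks',[ownc(plane(t,*T(p),.03)) for p in[(170,514),(352,493),(341,380),(536,478)]])
r=tri(T((328,241)),S((363,165)));print('cap',r,ownc(r[0]))
t3=load('top3');s3=load('scene3')
C=lambda a:(265+(a[0]-1)/3.2,130+(a[1]-1)/3.2);D=lambda a:(245+(a[0]-401)/3.2,180+(a[1]-1)/3.2)
print('post',ownc(plane(t3,*C((205,247)),.11)),ownc(plane(s3,*D((626,52)),.11)),'tcp',ownc([.4515,-.0352]))
print('postE',ownc(plane(t,*T((175,452)),.11)),ownc(plane(t3,*C((95,259)),.11)))
print('bow',ownc(plane(t3,*C((147,151)),.077)),'bow0',ownc(plane(t,*T((429,269)),.077)))
print('body near edge',[ownc(plane(t3,*C(p),.075)) for p in[(167,178),(234,174)]])
print('spin-post axis',ownc(plane(t3,*C((194,122)),.215)))
E
python3 m.py|sed -n '/---/,$p'
```

```text
----
marks [array([-149.9,  128.5]), array([-146.3,   -1.6]), array([-65.1,  -0.8]), array([-147.1, -132.6])]
cap (array([ 0.56415127, -0.0261583 ,  0.22307543]), np.float64(0.0012755142325811617)) [-0.9 -0.1]
post [-113.    -0.8] [-121.3    3. ] tcp [-113.9   -0.7]
postE [-113.5  114.4] [-115.5  115.3]
bow [-0.2 53. ] bow0 [  1.3 -68.6]
body near edge [array([-31.4,  33.8]), array([-33.4, -39. ])]
spin-post axis [ 0.4 -1. ]
```

The post, marks and spindle cap agree to about 1–3 mm, so the vice is placed well. Next I'll close the fingers and go above the lever grip.

Request:
{"op": "move_arm", "data": {
  "plan": [
    [[0,0,-0.9,0,0,0,-1],[0,0,-0.9,0,0,0,-1],[0,0,-0.9,0,0,0,-1],[0,0,-0.6,0,0,0,-1],[0,0,0,0,0,0,-1],[0.5,0,0,0,0,0,-1],[0.8,0,0,0,0,0,-1],[0.8,0,0,0,0,0,-1],[0.8,0,0,0,0,0,-1],[0.8,0,0,0,0,0,-1]]
  ]
}}

```text
clock: 17.4
position: [0.541, -0.2184, 0.304]
tool_rot: [-3.141, 0.001, 0.075]
force: [0.6, 0.1, 0.2]
grip_width: -0.0
finger_force: 0.0
```

Request:
{"op": "move_arm", "data": {
  "plan": [
    [[0.8,-0.03,0,0,0,0,-1],[0.8,-0.03,0,0,0,0,-1],[0.8,-0.03,0,0,0,0,-1],[0.8,-0.03,0,0,0,0,-1],[0.8,-0.03,0,0,0,0,-1],[0,0,0,0,0,0,-1],[0,0,0,0,0,0,-1],[0,0,0,0,0,0,-1],[0,0,0,0,0,0,-1],[0,0,0,0,0,0,-1]]
  ]
}}

```text
clock: 18.4
position: [0.6193, -0.2101, 0.3054]
tool_rot: [-3.141, -0.0, 0.074]
force: [0.6, -0.4, 0.3]
grip_width: 0.0001
finger_force: 0.0
```

```bash
python3 - <<'E'
from h import *
print(observe())
g=get('scene','scene4')
b=g['color'][120:290,220:400,::-1]
cv2.imwrite('pics/c4.png',cv2.resize(b,None,fx=3.2,fy=3.2,interpolation=cv2.INTER_CUBIC))
E
```

```text
{'clock': 18.4, 'qpos': array([-0.23494857,  0.63023897,  0.80436008,  1.4531847 , -0.46341905,
        1.25439659, -0.87892302]), 'qd': array([ 1.67825664e-04, -6.93844032e-04,  3.64992729e-04, -1.55392502e-03,
        2.09146213e-03,  8.43124261e-04,  4.48698906e-05]), 'joint_efforts': array([ 5.89760905e-02, -8.93266368e+01,  2.05584776e+01, -3.68283963e+01,
        2.02170614e-02, -6.38095386e-03,  5.36879801e-03]), 'position': array([ 0.61930379, -0.21005772,  0.30541305]), 'tool_rot': array([-3.14137206e+00, -2.10488532e-04,  7.44599842e-02]), 'force': array([ 0.61398858, -0.44510742,  0.3148945 ]), 'moment': array([-0.04174072,  0.01382024,  0.0266038 ]), 'finger_force': 0.0, 'grip_width': 0.00010126935315435866}
```

View pics/c4.png

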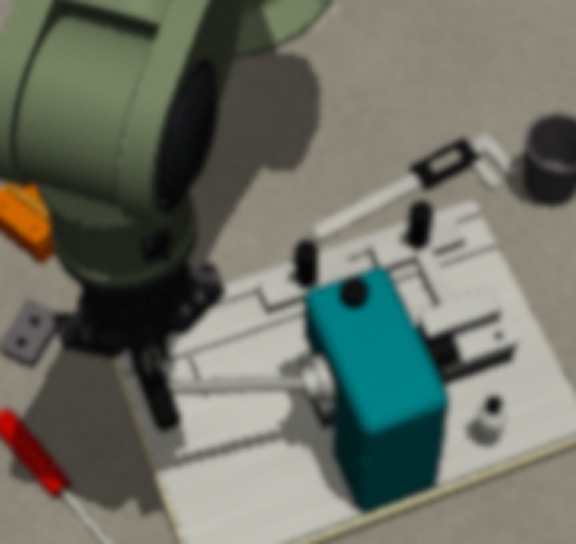

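The closed fingers are over the grip bar (c4 about (155,360)). I'll descend to contact.

Request:
{"op": "move_arm", "data": {
  "plan": [
    [[0,0,0.3,0,0,0,-1],[0,0,0.3,0,0,0,-1],[0,0,0.3,0,0,0,-1],[0,0,0.3,0,0,0,-1],[0,0,0.3,0,0,0,-1],[0,0,0.25,0,0,0,-1],[0,0,0.2,0,0,0,-1],[0,0.04,0.1,0,0,0,-1],[0,0.04,0.1,0,0,0,-1],[0,0,0,0,0,0,-1]]
  ]
}}

```text
clock: 19.45
position: [0.6198, -0.213, 0.2628]
tool_rot: [3.14, -0.001, 0.074]
force: [-0.8, -4.5, 7.3]
grip_width: -0.0001
finger_force: 3.3
```

Request:
{"op": "move_arm", "data": {
  "plan": [
    [[0,0.11,0.18,0,0,0,-1],[0,0.11,0.18,0,0,0,-1],[0,0.1,0.18,0,0,0,-1],[0,0.1,0.18,0,0,0,-1],[0,0.09,0.18,0,0,0,-1],[0,0.09,0.18,0,0,0,-1],[0,0.08,0.18,0,0,0,-1],[0,0.07,0.18,0,0,0,-1],[0,0.07,0.18,0,0,0,-1],[0,0.06,0.18,0,0,0,-1]]
  ]
}}

```text
clock: 20.45
position: [0.6213, -0.2308, 0.2271]
tool_rot: [3.139, -0.002, 0.074]
force: [-0.4, -5.8, 8.6]
grip_width: 0.0003
finger_force: 4.1
```

Request:
{"op": "move_arm", "data": {
  "plan": [
    [[0,0.05,0.18,0,0,0,-1],[0,0.05,0.18,0,0,0,-1],[0,0.05,0.18,0,0,0,-1],[0,0.04,0.18,0,0,0,-1],[0,0.04,0.18,0,0,0,-1],[0,0.03,0.18,0,0,0,-1],[0,0.02,0.18,0,0,0,-1],[0,0.02,0.18,0,0,0,-1],[0,0,0.1,0,0,0,-1],[0,0,0,0,0,0,-1]]
  ]
}}

```text
clock: 21.45
position: [0.6218, -0.2365, 0.1961]
tool_rot: [3.139, -0.001, 0.074]
force: [0.3, -4.3, 8.4]
grip_width: 0.0002
finger_force: 4.0
```

Request:
{"op": "move_arm", "data": {
  "plan": [
    [[0,0,0,0,0,0,-1],[0,0,0,0,0,0,-1],[0,0,0,0,0,0,-1],[0,0,0,0,0,0,-1],[0,0,0,0,0,0,-1],[0,0,0,0,0,0,-1],[0,0,0,0,0,0,-1],[0,0,0,0,0,0,-1],[0,0,0,0,0,0,-1],[0,0,0,0,0,0,-1]]
  ]
}}

```text
clock: 22.45
position: [0.6218, -0.2365, 0.1964]
tool_rot: [3.139, -0.002, 0.074]
force: [0.1, -3.8, 7.7]
grip_width: 0.0002
finger_force: 4.0
```

```bash
python3 - <<'E'
from h import *
g=get('scene','scene5');f=get('top','top5')
o=observe();print(o['position'],o['force'],o['finger_force'])
a=f['color'][130:235,265:390,::-1];b=g['color'][180:285,245:365,::-1]
c=np.hstack([cv2.resize(x,None,fx=3.2,fy=3.2,interpolation=cv2.INTER_CUBIC) for x in(a,b)]);cv2.imwrite('pics/c5.png',c)
E
```

```text
[ 0.62178998 -0.23646365  0.19636649] [-0.42575308 -4.45900515  8.52110446] 3.971827985951677
```

View pics/c5.png

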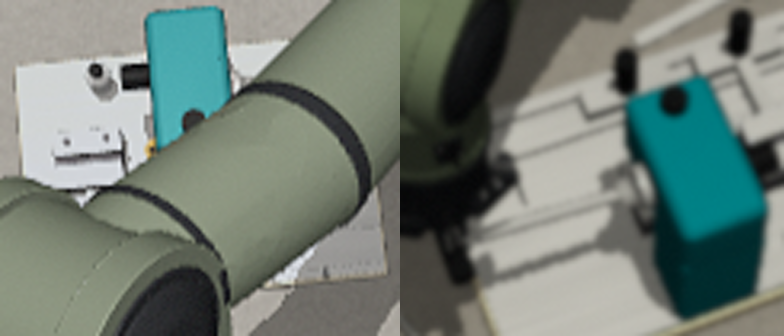

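Fingers rest on the bar with the lever at about 0.48 rad. A 5 mm nudge brings it to about 0.52.

Request:
{"op": "move_arm", "data": {
  "plan": [
    [[0,0,0.1,0,0,0,-1],[0,0,0.1,0,0,0,-1],[0,0,0.05,0,0,0,-1],[0,0,0,0,0,0,-1],[0,0,0,0,0,0,-1],[0,0,0,0,0,0,-1],[0,0,0,0,0,0,-1],[0,0,0,0,0,0,-1],[0,0,0,0,0,0,-1],[0,0,0,0,0,0,-1]]
  ]
}}

```text
clock: 23.55
position: [0.6218, -0.2366, 0.1914]
tool_rot: [3.139, -0.002, 0.074]
force: [0.2, -5.7, 8.4]
grip_width: -0.0002
finger_force: 4.1
```

```bash
python3 -c "
from workcell import *
print(job_done())"
```

```text
the job is handed in; nothing more can be done
None
```

I handed the job in at about 24 s, but no verdict came back. The key vice is slid to the middle station and released, within about 1–3 mm by my measurements. The fingers are holding the feed lever down at about 0.52 rad with roughly 8 N, both worked out from the arm's own readings.

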